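Bolt a wafer holder into its plating cell

TASK

Bolt the upright wafer holder into its plating cell: press the spring catch bar down with one fingertip and keep it down while the other fingertip pushes the bolt by its upright lug until the bolt is fully home through the hole in the holder, then let go so that the catch springs up again behind the bolt. Only press and push: grasp and lift nothing, and leave the small bottle, the beaker and the ring nut standing where they are.

Things in the scene. Friction and masses are not known exactly. Their poses are not given: they have to be found in the camera images.
- cell: fixed top of the plating cell: flat grey block 150 (x) by 340 (y) by 26 mm high, origin at the centre of its underside on the work surface, z up, turned about z. Other positions here are in this frame. The bolt lies along y at x = -30 mm, the catch bar beside it along y at x = +30 mm. Hose stubs (22 mm high) stick out of the -x side.
- holder (a point): centre of the wafer holder, 48 mm above the work surface, at x = 0, y = +125 mm: a fixed dark upright plate 140 mm wide (x), 20 mm thick (y), its top 72 mm above the work surface, with a handle on it that reaches 123 mm. It has a hole in line with the bolt.
- bolt (a joint): slide of the steel bolt along the cell's +y, to the holder, in m: 0 drawn back (start), 0.040 fully home at its stop. Takes 2 to 4 N and stays where left. With the catch up, a tab on the bolt strikes the catch's tooth after 2 mm; with the catch 7 mm or more down it passes over, and from 0.035 on it is past the tooth and the catch can rise behind it.
- lug_face (a point): middle of the lug's push face (x = -30, y = -46, z = 66 mm at the start); moves with the bolt. The lug is an upright steel plate on the bolt, 30 mm wide (x), 12 mm thick (y), top 82 mm above the work surface. This face looks to the cell's -y; push it to +y. Behind it (-y) are only the bolt's rod (top at 45 mm) and, at y = -112 mm, a guide 48 mm high.
- tab (a point): centre of the bolt's side tab (x = 0, y = -40, z = 51 mm at the start); moves with the bolt. It joins the lug and reaches towards the catch bar to x = +14 mm; 8 mm thick (y), its top 56 mm above the work surface. It lies between the lanes of the two fingertips.
- catch (a joint): how far the catch bar is pressed straight down, in m: 0 up (start), 0.012 fully down. A spring pushes it up with about 3 N at the top and 6.5 N when fully down; it rises by itself when let go.
- catch_top (a point): centre of the catch bar's flat top (x = 30, y = -40, z = 66 mm when up); moves with it. White plastic bar 26 mm wide (x), 120 mm long (y = -100 to +20 mm); press it anywhere, a fingertip may slide along it while pressing. Its middle is 60 mm from the lug's in x: two fingertips 60 mm apart across the bolt, at one height, press the bar and stand behind the lug at once.
- flask: bystander: small closed translucent bottle, 48 mm in diameter and 105 mm high, loose, origin at the centre of its underside
- beaker: bystander: white open beaker, 60 mm in diameter and 75 mm high, loose, origin at the centre of its underside
- nut: bystander: grey plastic ring nut lying flat, 48 mm in diameter and 22 mm high, loose, origin at the centre of its underside

How it is judged:
By the outcome, as a careful person would: the job done as asked, in the order asked, and still so for the second after the job is handed in, with the robot touching nothing.
It also fails if it takes over 48 s, if anything falls off the work surface, if the arm or the gripper's body presses on something with over 40 N, if the wrist force passes 120 N, or if a joint passes its speed limit or range.

ROBOT

A 6-joint arm with a two-finger parallel gripper is mounted at the origin on the work surface. World frame = base frame: x ahead of the robot, y to its left, z up, the work surface at z = 0. Lengths are in m, angles in rad, forces in N, time in s.
With the tool pointing down it reaches from about 0.3 to 0.875 m from the base axis. Payload 4.2 kg.
Tool frame: the origin (TCP) lies midway between the tips of the shut fingers; the grasp point (between the pads) lies 19 mm behind it (r.grip_point_offset is the distance from the TCP to the grasp point, in m); z points along the fingers, y is the direction in which the jaws open and shut (so a half turn about z gives the same grasp; the last joint's range is limited). The gripper opens to 85 mm and grips with 20 to 120 N. Pads are 22 mm wide; open, the fingers measure 114 mm over their backs; the gripper's body (76 mm by 85 mm) begins 54 mm behind the grasp point. The pads swing forward as they close: fully open they stand 13 mm farther back than shut.
Start: joints at [-1.331, 0.32, 1.565, -0, 1.257, -0.02], TCP at [0.148, -0.556, 0.231] pointing down, gripper open.
Joint ranges: [-3.11, 3.11], [-0.84, 2.01], [0.21, 2.61], [-1.34, 4.49], [0.05, 2.63], [-2.56, 2.56]. Speed limits (rad/s): [2.57, 2.57, 3.14, 3.14, 3.14, 3.14].

INTERFACE

Orientations are given as a rotation vector (axis times angle).
In Python, from bench import status, imaging, job, r gives the robot as it stands.
- The arm moves only by the tool carry_out, never from a script. Its argument "increments" is one flat list of numbers, 7 for each row, row after row: the closure, from -1 (fully open) to 1 (shut), then the shift along the world's x, y, z in units of 0.5 m (1.0 is 0.5 m), then the turn, a rotation vector about the world's x, y, z in units of 180 degrees (1.0 is 180 degrees). A call has 1 to 5 rows; each row is the pose to reach, as a shift and turn from the pose commanded when the call began, turning the shorter way round; what a row does not reach only later rows make up. A row lasts 1/8 s, in which the tool goes at most 62.5 mm and 10.7 degrees, less where a joint would pass 70% of its speed; a pose out of reach is approached as far as the arm can. A call with a number of a shift or a turn outside -1 to 1 is refused whole. A call with a gripper value outside its range is refused whole. The fingers move at their own pace and stop on an object; "newtons" is the grip in N (left out, the last holds). Time passes only in rows, so rows that repeat a pose let the fingers close. It gives the time, the measured TCP pose, the force and the opening at its end, in the units of the state.
- status.observe(): the state, without advancing time (a new reading comes with each control period).
- imaging.capture(name): name is "scene" or "top" or "wrist"; returns the picture (480x640x3 uint8, red, green, blue); there is no depth.
- imaging.calibration(name): a dict with "K" (3x3 intrinsics, pixels), "k1" (the pictures are not rectified: a ray, as slopes to the right and down, at radius r is drawn at 1 + k1 r^2 times it, then the intrinsics apply), "view" (4x4, takes a point from world to camera coordinates); the wrist camera has in their place "tool_from_camera" (4x4, takes a point from camera to tool coordinates, whose origin is the TCP and whose axes are the flange's). Camera axes: x right, y down, z forward; pixel columns grow to the right and rows downward; lengths in m; the calibration is good to about 2 mm. A picture is of the moment at which its call begins: read the wrist's pose just before it. calibration takes no time and is no camera call.
- job.job_done(): hands the job in, once; it reports no verdict.
The state is a dict: "t": time; "qpos": joint angles; "qvel": joint speeds; "tau": joint torques, N m; "position": TCP position; "eef_rot": TCP orientation; "contact_force": force on the tool from outside, world axes, zero at the start; "wrist_torque": the same for the moment, N m; "opening": finger opening in m.
Only numpy, scipy, OpenCV 4.12 (cv2) and the standard library are available. Lean on these libraries where they do the work, as an engineer would, in place of code of your own. Each camera call takes 0.05 s, during which the arm holds its last target.

## Working session

There is one attempt and no reset: what is moved stays moved. The work goes in short steps, Python scripts to look and compute and a tool call to move; the robot and the scene stay as the last step left them, time stands still between calls to the robot, and variables do not carry over. Pictures are saved under pics/ and viewed, and the job is handed in when it is done.

Besides the shell and the picture viewer there is one more tool, called after "Emit:" as name(argument=value, ...) on one line, values as JSON. carry_out: Moves the arm, as the interface text tells. Its arguments: {"type":"object","properties":{"increments":{"type":"array"},"newtons":{"type":"number"}},"required":["increments"]}

```bash
ls; mkdir -p pics; python3 - <<'E'
from bench import status, imaging, job, r
import cv2
s=status.observe(); print({k:(v if not hasattr(v,'round') else v) for k,v in s.items()})
for n in("scene","top"):
    im=imaging.capture(n); cv2.imwrite(f"pics/{n}0.png",im[:,:,::-1]); print(n,imaging.calibration(n))
print(imaging.calibration("wrist"))
E
```

```text
pics
{'t': 0.0, 'qpos': array([-1.33099666e+00,  3.20285906e-01,  1.56564084e+00,  3.44375577e-05,
        1.25738108e+00, -2.00362140e-02]), 'qvel': array([ 0.000443  , -0.00087875, -0.00178247, -0.00036033, -0.00197842,
       -0.00064095]), 'tau': array([ 9.99668664e-04, -4.15522099e+01, -2.34160781e+01, -1.21998949e-05,
        8.19163746e-03, -6.77017695e-06]), 'position': array([ 0.14761278, -0.55525909,  0.23050051]), 'eef_rot': array([-3.11342510e+00, -4.06764143e-01,  2.44180241e-04]), 'contact_force': array([ 0.52449317, -0.8690514 ,  0.16062366]), 'wrist_torque': array([-0.05371207, -0.00707407, -0.02009171]), 'opening': 0.0856712744853785}
scene {'K': array([[547.50920623,   0.        , 314.02177711],
       [  0.        , 547.50920623, 247.04570808],
       [  0.        ,   0.        ,   1.        ]]), 'k1': -0.1627258953947133, 'view': array([[ 0.60652413,  0.79493687, -0.01427788, -0.36626619],
       [ 0.56678152, -0.44489967, -0.69341401, -0.27652812],
       [-0.55757259,  0.41247989, -0.72039791,  1.24890461],
       [ 0.        ,  0.        ,  0.        ,  1.     
[... 305 characters left out ...]
0.07662716,  0.60183418],
       [ 0.07692506,  0.03337033, -0.99647828,  0.94616907],
       [ 0.        ,  0.        ,  0.        ,  1.        ]])}
{'K': array([[370.19465284,   0.        , 315.78360963],
       [  0.        , 370.19465284, 239.18305939],
       [  0.        ,   0.        ,   1.        ]]), 'k1': -0.07368865345375933, 'tool_from_camera': array([[-1.38834333e-03, -9.63601582e-01, -2.67338854e-01,
         6.83478937e-02],
       [ 9.99999032e-01, -1.36206580e-03, -2.83734389e-04,
        -3.08356275e-05],
       [-9.07262044e-05, -2.67338990e-01,  9.63602541e-01,
        -1.41523142e-01],
       [ 0.00000000e+00,  0.00000000e+00,  0.00000000e+00,
         1.00000000e+00]])}
```

View pics/scene0.png

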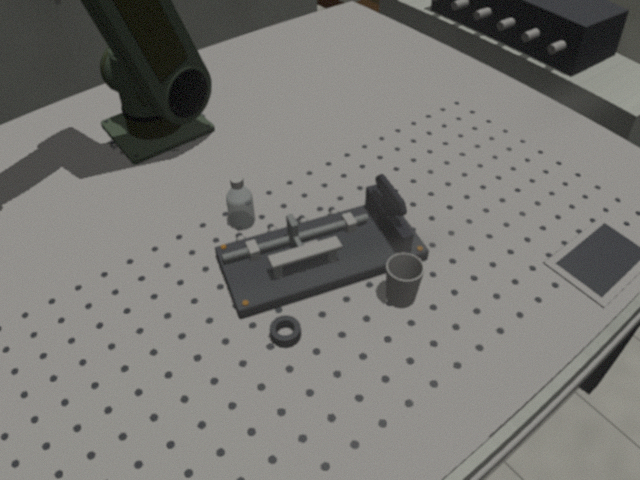

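View pics/top0.png

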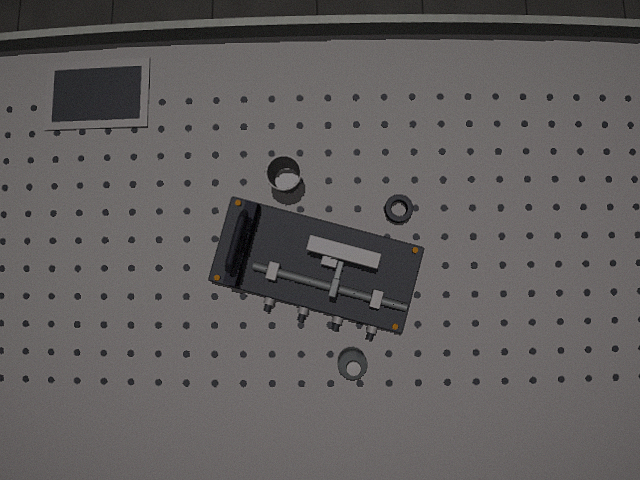

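Top view: the cell is a dark block with corners near (233,197), (424,247), (402,333) and (209,280). The catch bar is white, around (344,252). The lug is near (336,280), and the holder is on the left, towards world +y.

```bash
cat > h.py <<'E'
import numpy as np, cv2
from bench import status, imaging, job, r
def ray(c,uv):
    K=c['K'];uv=np.atleast_2d(np.array(uv,float))
    d=(uv-[K[0,2],K[1,2]])/[K[0,0],K[1,1]]
    x=d.copy()
    for _ in range(20): x=d/(1+c['k1']*(x**2).sum(1,keepdims=True))
    V=c['view'];R=V[:3,:3];o=-R.T@V[:3,3]
    return o,np.c_[x,np.ones(len(x))]@R
def plane(c,uv,z):
    o,D=ray(c,uv); return o+D*((z-o[2])/D[:,2])[:,None]
def proj(c,P):
    P=np.atleast_2d(P);V=c['view'];p=P@V[:3,:3].T+V[:3,3];x=p[:,:2]/p[:,2:]
    x=x*(1+c['k1']*(x**2).sum(1,keepdims=True));return x*[c['K'][0,0],c['K'][1,1]]+c['K'][:2,2]
def blobs(m,amin=8):
    n,l,s,c=cv2.connectedComponentsWithStats(m.astype(np.uint8));return [(s[i,4],c[i].round(1),s[i,:4]) for i in range(1,n) if s[i,4]>=amin],l
E
python3 - <<'E'
from h import *
for n in("top","scene"):
    c=imaging.calibration(n);im=cv2.imread(f"pics/{n}0.png").astype(int)
    b,g,rr=im[...,0],im[...,1],im[...,2]
    m=(rr-b>50)
    bl,_=blobs(m,5); print(n)
    for a in bl: print(a, plane(c,a[1],.026).round(4))
    if n=="top":
        roi=np.zeros(m.shape,bool);roi[225:280,295:395]=1
        m=(g>110)&roi; bl,l=blobs(m,30)
        for i,a in enumerate(bl):
            rct=cv2.minAreaRect(np.argwhere(l==l[int(a[1][1]),int(a[1][0])])[:,::-1].astype(np.float32))
            bx=cv2.boxPoints(rct);print(a,rct,plane(c,bx,.066).round(4),plane(c,rct[0],.066))
E
python3 -c "
import cv2
im=cv2.imread('pics/top0.png')[180:350,200:440];cv2.imwrite('pics/topc.png',cv2.resize(im,None,fx=3.3,fy=3.3,interpolation=2))
im=cv2.imread('pics/scene0.png')[165:320,205:440];cv2.imwrite('pics/scenec.png',cv2.resize(im,None,fx=3.3,fy=3.3,interpolation=2))"
```

```text
top
(np.int32(28), array([237.7, 202.3]), array([235, 200,   6,   6], dtype=int32)) [[0.6693 0.1792 0.026 ]]
(np.int32(29), array([414.7, 249.6]), array([412, 247,   6,   6], dtype=int32)) [[ 0.5855 -0.1199  0.026 ]]
(np.int32(28), array([216.5, 277.2]), array([214, 275,   6,   6], dtype=int32)) [[0.5419 0.2151 0.026 ]]
(np.int32(28), array([394.7, 326.3]), array([392, 324,   6,   6], dtype=int32)) [[ 0.4577 -0.0842  0.026 ]]
(np.int32(115), array([368.5, 229.1]), array([346, 225,  40,  11], dtype=int32)) ((319.5, 239.5), (479.0, 639.0), 90.0) [[ 1.0496  0.6231  0.066 ]
 [ 1.0216 -0.5322  0.066 ]
 [ 0.1978 -0.4876  0.066 ]
 [ 0.1948  0.5899  0.066 ]] [[0.60100219 0.03919512 0.066     ]]
(np.int32(49), array([390.9, 230.8]), array([387, 225,   8,  14], dtype=int32)) ((390.5, 231.5), (13.0, 7.0), 90.0) [[ 0.6234 -0.0701  0.066 ]
 [ 0.6233 -0.0814  0.066 ]
 [ 0.6022 -0.081   0.066 ]
 [ 0.6023 -0.0697  0.066 ]] [[ 0.61279089 -0.07558744  0.066     ]]
(np.int32(1060), array([343.4, 251.2]), array([307, 235,  74,  33], dtype=int32)) ((343.33795166015625, 251.24484252929688), (72.9039993286
[... 439 characters left out ...]
 0.066 ]
 [0.5567 0.015  0.066 ]] [[0.5662569  0.02443478 0.066     ]]
(np.int32(61), array([338.4, 269.6]), array([335, 262,   8,  16], dtype=int32)) ((338.5000305175781, 269.5), (3.543957233428955, 16.378829956054688), 16.699243545532227) [[0.5406 0.0157 0.066 ]
 [0.5657 0.0078 0.066 ]
 [0.564  0.0024 0.066 ]
 [0.5389 0.0102 0.066 ]] [[0.55229106 0.00903318 0.066     ]]
scene
(np.int32(17), array([223.1, 246.4]), array([221, 245,   5,   4], dtype=int32)) [[ 0.453  -0.0824  0.026 ]]
(np.int32(9), array([419.3, 247.9]), array([418, 247,   4,   3], dtype=int32)) [[0.6647 0.1814 0.026 ]]
(np.int32(19), array([245. , 302.2]), array([243, 300,   5,   5], dtype=int32)) [[ 0.5802 -0.1181  0.026 ]]
```

View pics/topc.png

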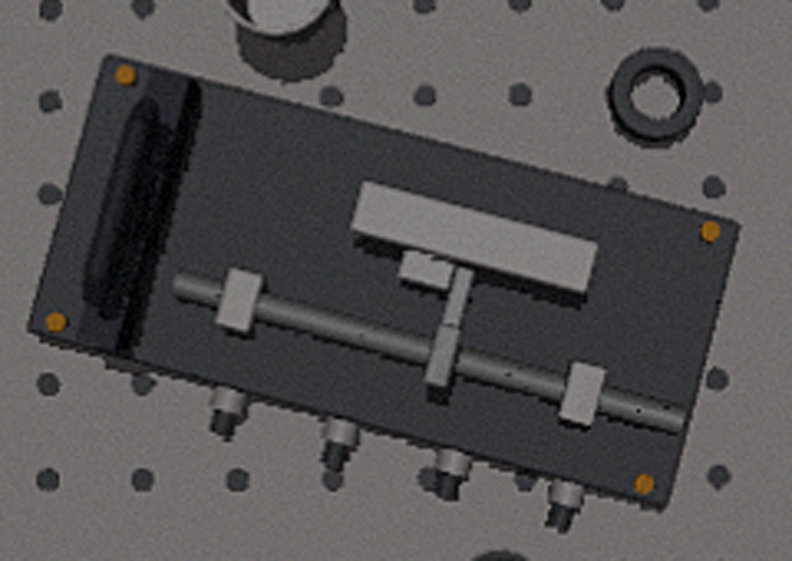

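View pics/scenec.png

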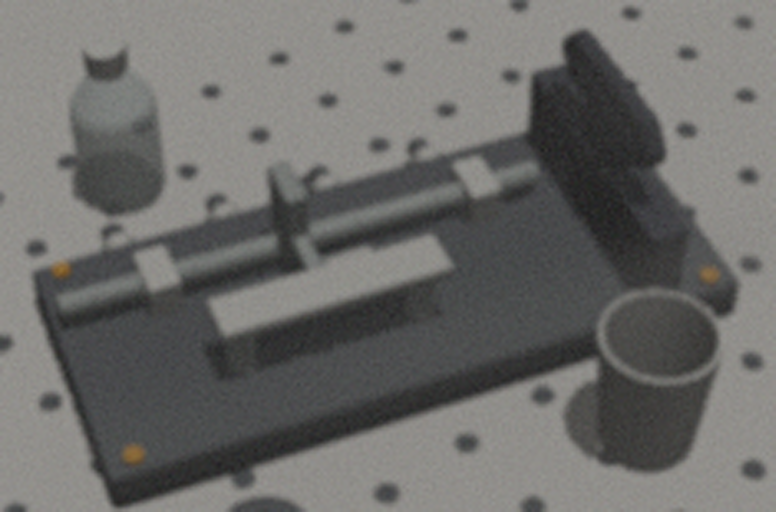

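The orange dots give a 132 x 310 mm rectangle. That puts the cell centre at about (0.563, 0.048) and the yaw at about -15.7°, and the bar centre agrees with this to within 0.2 mm. The scene camera differs by about 5 mm, so I'll refine with the wrist camera from a hover.

Emit:
carry_out(increments=[-0.05, 0.07, 0.1, 0, 0.033, 0, 0.033, -0.05, 0.15, 0.2, 0, 0, 0, 0.08, -0.05, 0.22, 0.3, 0, 0, 0, 0.13, -0.05, 0.3, 0.4, 0, 0, 0, 0.18, -0.05, 0.37, 0.5, 0, 0, 0, 0.22])

```text
t: 0.72
position: [0.3335, -0.3041, 0.2312]
eef_rot: [2.79, 1.443, 0.0]
contact_force: [1.4, -0.4, -0.4]
opening: 0.0449
```

Emit:
carry_out(increments=[-0.05, 0.07, 0.1, 0, 0, 0, 0.03, -0.05, 0.14, 0.19, 0, 0, 0, 0.06, -0.05, 0.21, 0.29, 0, 0, 0, 0.08, -0.05, 0.28, 0.38, -0.02, 0, 0, 0.109, -0.05, 0.35, 0.475, -0.04, 0, 0, 0.109])

```text
t: 1.35
position: [0.5085, -0.0666, 0.211]
eef_rot: [2.506, 1.894, 0.0]
contact_force: [0.7, -1.9, -0.6]
opening: 0.0449
```

Emit:
carry_out(increments=[-0.05, 0.075, 0.1, -0.03, 0, 0, 0, -0.05, 0.075, 0.1, -0.03, 0, 0, 0, -0.05, 0.075, 0.1, -0.03, 0, 0, 0])

```text
t: 1.72
position: [0.5446, -0.0184, 0.1958]
eef_rot: [-2.506, -1.894, 0.002]
contact_force: [-0.3, 0.2, 0.0]
opening: 0.0448
```

```bash
python3 - <<'E'
from h import *
import json
s=status.observe(); print(s['t'],s['position'],s['eef_rot'],s['contact_force'],s['opening'])
np.save('p1.npy',np.r_[s['position'],s['eef_rot']])
im=imaging.capture("wrist");cv2.imwrite("pics/w1.png",im[:,:,::-1])
E
```

```text
1.725 [ 0.54460341 -0.01837237  0.19583669] [-2.50596686e+00 -1.89361497e+00  2.37855027e-03] [-0.30515026  0.20146264  0.00154803] 0.04477733542173864
```

View pics/w1.png

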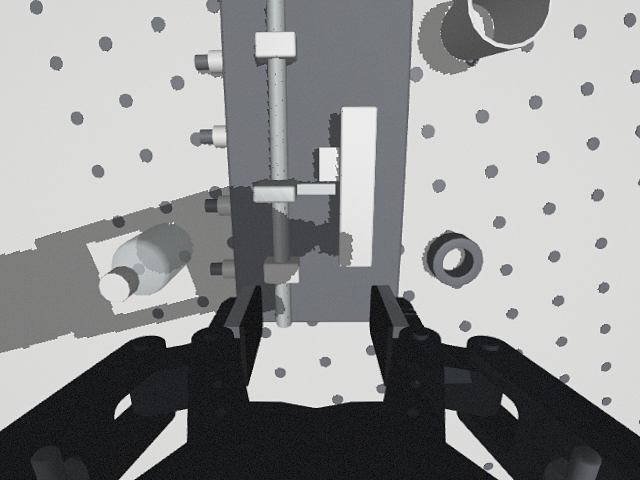

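Wrist view: the catch bar is at cols 340–377, rows 107–266. The lug top is at about cols 254–295, row 190, and both fingers are at the bottom. Next I'll cast the bar corners and lug edges onto their planes.

```bash
cat >> h.py <<'E'
from scipy.spatial.transform import Rotation as Ro
def wcal(p):
    c=dict(imaging.calibration("wrist"));T=np.eye(4);T[:3,:3]=Ro.from_rotvec(p[3:]).as_matrix();T[:3,3]=p[:3]
    c['view']=np.linalg.inv(T@c['tool_from_camera']);return c
C=np.array([.5636,.0476]);th=np.radians(-15.65)
M=np.array([[np.cos(th),np.sin(th)],[-np.sin(th),np.cos(th)]])
def cell(P): return (np.atleast_2d(P)[:,:2]-C)@M.T*1000
E
python3 - <<'E'
from h import *
p=np.load('p1.npy');c=wcal(p);im=cv2.imread('pics/w1.png').astype(int)
g=im.min(2)
print('TCP in cell mm',cell(p[:3]))
roi=np.zeros(g.shape,bool);roi[90:280,340:385]=1
m=(g>190)&roi;bl,l=blobs(m,300)
for a in bl: print(a)
m=(l==l[180,358])
ct=max(cv2.findContours(m.astype(np.uint8),0,2)[0],key=cv2.contourArea)
q=cv2.approxPolyDP(ct,5,True)[:,0];print(q.tolist());print('bar',cell(plane(c,q,.066)).round(1))
# block side edges at row slices
for row in(60,160,230): 
    print(row,[int(v) for v in g[row,205:245:2]],[int(v) for v in g[row,395:420:2]])
print(g[180:206,275])
for z,n,uv in((.082,'lugtop',[[254,187],[294,187],[254,194],[294,194]]),(.026,'edge',[[223,60],[230,160],[411,60],[406,160]]),(0.082,'lugtop',[[274,190]])): print(n,cell(plane(c,uv,z)).round(1))
cv2.imwrite('pics/w1c.png',cv2.resize(im[95:290,210:400].astype(np.uint8),None,fx=3,fy=3,interpolation=0))
E
```

```text
TCP in cell mm [[ -0.4956152  -68.65113651]]
(np.int32(4855), array([358.2, 179.7]), array([341, 107,  36, 159], dtype=int32))
[[342, 107], [341, 231], [352, 235], [350, 265], [370, 265], [376, 109]]
bar [[ 18.5  19.7]
 [ 18.9 -69.7]
 [ 27.3 -72.8]
 [ 26.2 -96.9]
 [ 41.8 -97. ]
 [ 42.4  18.4]]
60 [121, 146, 227, 226, 225, 226, 225, 224, 218, 89, 117, 118, 117, 113, 117, 116, 114, 117, 118, 118] [120, 117, 116, 116, 117, 119, 118, 101, 227, 219, 219, 219, 220]
160 [218, 220, 218, 220, 220, 221, 219, 219, 221, 220, 223, 185, 102, 114, 115, 118, 115, 113, 119, 117] [118, 117, 116, 116, 114, 112, 224, 219, 219, 221, 222, 221, 219]
230 [128, 126, 124, 127, 126, 126, 127, 127, 127, 128, 126, 124, 126, 117, 61, 68, 66, 65, 63, 64] [115, 116, 115, 103, 225, 222, 219, 220, 219, 221, 220, 220, 220]
[ 65  75  77  80  70  82 135 182 207 214 210 206 208 207 202 200 198 194
 192 190 185 151 138 168 166 164]
lugtop [[-42.7 -33.9]
 [-15.  -34.1]
 [-42.9 -38.8]
 [-15.1 -39. ]]
edge [[-72.5  59.2]
 [-71.2 -18.6]
 [ 75.1  58.5]
 [ 74.8 -19.3]]
lugtop [[-28.9 -36.1]]
```

View pics/w1c.png

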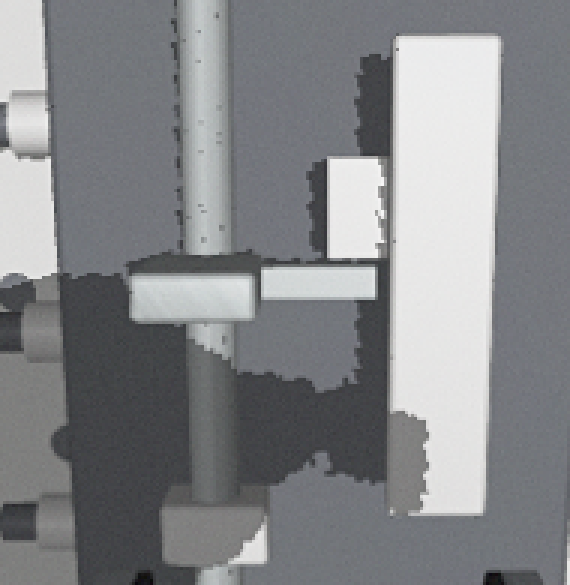

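The wrist view agrees with the cell frame to within 1–2 mm. The TCP is at cell (-0.5, -68.7), so the finger faces sit about 11 mm behind the lug. Descending.

Emit:
carry_out(increments=[-0.05, 0, 0, -0.1, 0, 0, 0, -0.05, 0, 0, -0.18, 0, 0, 0, -0.05, 0, 0, -0.23, 0, 0, 0, -0.05, 0, 0, -0.24, 0, 0, 0, -0.05, 0, 0, -0.24, 0, 0, 0])

```text
t: 2.4
position: [0.5454, -0.0192, 0.0773]
eef_rot: [2.508, 1.891, 0.002]
contact_force: [-0.2, -0.1, 0.6]
opening: 0.0448
```

Emit:
carry_out(increments=[-0.05, 0, 0, -0.008, 0, 0, 0, -0.05, 0, 0, -0.016, 0, 0, 0, -0.05, 0, 0, -0.016, 0, 0, 0])

```text
t: 2.78
position: [0.545, -0.0183, 0.0684]
eef_rot: [-2.507, -1.893, 0.0]
contact_force: [-0.1, -0.2, -0.1]
opening: 0.0452
```

```bash
python3 - <<'E'
from h import *
s=status.observe(); p=np.r_[s['position'],s['eef_rot']];print(s['t'],p,s['contact_force'],cell(p[:3]))
np.save('p2.npy',p)
im=imaging.capture("wrist");cv2.imwrite("pics/w2.png",im[:,:,::-1])
im=imaging.capture("scene");cv2.imwrite("pics/s2.png",cv2.resize(im[140:320,190:450,::-1],None,fx=3,fy=3,interpolation=2))
E
```

```text
2.775 [ 5.45025569e-01 -1.82697992e-02  6.83500828e-02 -2.50712688e+00
 -1.89310414e+00  1.01464461e-04] [-0.11209541 -0.2296354  -0.087169  ] [[ -0.11677787 -68.43848534]]
```

View pics/w2.png

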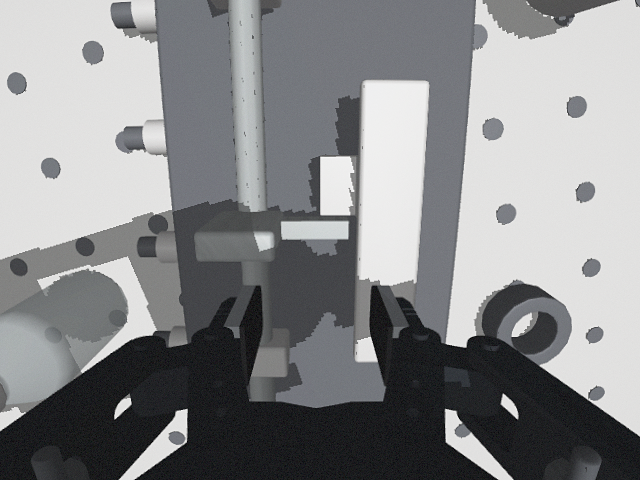

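View pics/s2.png

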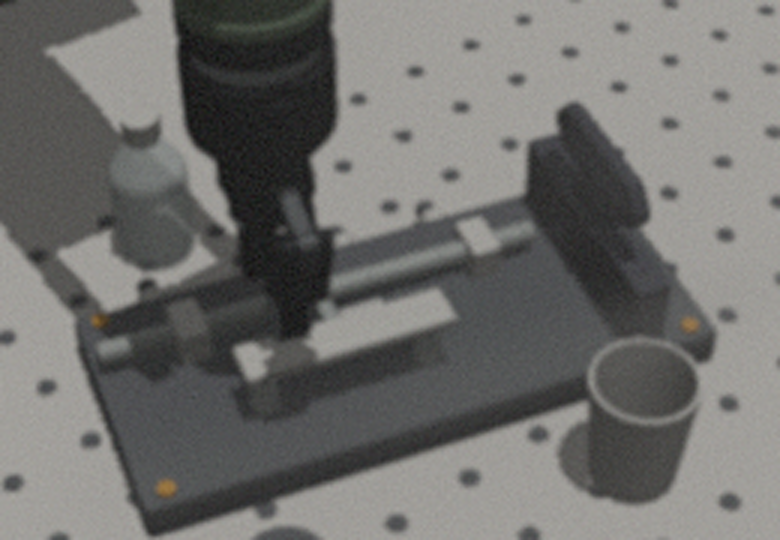

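The gripper straddles the bolt, with the right finger over the bar and the left one behind the lug (lug at cols 195–275, rows 232–260). There's no contact yet, so I'm lowering it in steps and watching the force.

Emit:
carry_out(increments=[-0.05, 0, 0, -0.008, 0, 0, 0, -0.05, 0, 0, -0.008, 0, 0, 0, -0.05, 0, 0, -0.008, 0, 0, 0])

```text
t: 3.25
position: [0.5451, -0.0183, 0.0642]
eef_rot: [-2.507, -1.893, 0.0]
contact_force: [0.7, -0.6, 0.1]
opening: 0.0447
```

Emit:
carry_out(increments=[-0.05, 0, 0, -0.006, 0, 0, 0, -0.05, 0, 0, -0.006, 0, 0, 0, -0.05, 0, 0, -0.006, 0, 0, 0])

```text
t: 3.62
position: [0.5454, -0.0184, 0.0616]
eef_rot: [2.507, 1.893, 0.001]
contact_force: [-1.1, -0.4, 2.8]
opening: 0.0451
```

Emit:
carry_out(increments=[-0.05, 0, 0, -0.004, 0, 0, 0, -0.05, 0, 0, -0.004, 0, 0, 0, -0.05, 0, 0, -0.004, 0, 0, 0])

```text
t: 4.0
position: [0.5453, -0.0183, 0.0594]
eef_rot: [2.507, 1.893, 0.001]
contact_force: [-0.3, -0.4, 4.8]
opening: 0.0445
```

Emit:
carry_out(increments=[-0.05, 0, 0, -0.004, 0, 0, 0, -0.05, 0, 0, -0.008, 0, 0, 0, -0.05, 0, 0, -0.008, 0, 0, 0])

```text
t: 4.38
position: [0.5454, -0.0184, 0.0553]
eef_rot: [2.507, 1.893, 0.0]
contact_force: [-0.3, 0.7, 5.3]
opening: 0.0446
```

Emit:
carry_out(increments=[-0.05, 0, 0, -0.004, 0, 0, 0, -0.05, 0, 0, -0.006, 0, 0, 0, -0.05, 0, 0, -0.006, 0, 0, 0])

```text
t: 4.75
position: [0.5454, -0.0183, 0.0525]
eef_rot: [2.507, 1.893, 0.001]
contact_force: [-0.8, 0.0, 5.2]
opening: 0.0444
```

```bash
python3 - <<'E'
from h import *
s=status.observe(); p=np.r_[s['position'],s['eef_rot']];print(s['t'],p,s['contact_force'],cell(p[:3]))
np.save('p3.npy',p)
im=imaging.capture("wrist");cv2.imwrite("pics/w3.png",im[:,:,::-1])
im=imaging.capture("scene");cv2.imwrite("pics/s3.png",cv2.resize(im[140:320,190:450,::-1],None,fx=3,fy=3,interpolation=2))
E
```

```text
4.75 [ 5.45372470e-01 -1.83476316e-02  5.24925862e-02  2.50683672e+00
  1.89268789e+00  6.88778592e-04] [-0.76216514  0.03791225  5.15852899] [[  0.23825879 -68.41985226]]
```

View pics/w3.png

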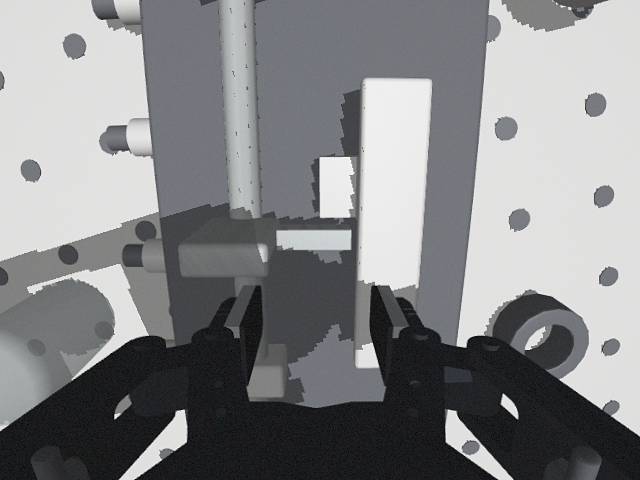

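View pics/s3.png

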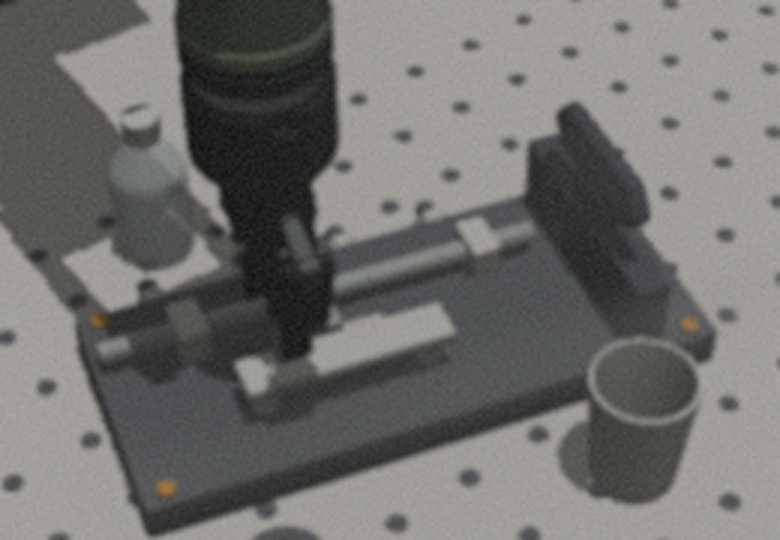

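The bar is about 9.5 mm down by the scene view and TCP height, with a 5 N reaction and no hard stop. Now pushing along cell +y at constant height.

Emit:
carry_out(increments=[-0.05, 0.0022, 0.0077, 0, 0, 0, 0, -0.05, 0.0043, 0.0154, 0, 0, 0, 0, -0.05, 0.0065, 0.0231, 0, 0, 0, 0, -0.05, 0.0086, 0.0308, 0, 0, 0, 0, -0.05, 0.0086, 0.0308, 0, 0, 0, 0])

```text
t: 5.48
position: [0.5495, -0.0039, 0.0525]
eef_rot: [2.505, 1.893, -0.001]
contact_force: [-1.3, -4.9, 5.6]
opening: 0.0447
```

Emit:
carry_out(increments=[-0.05, 0.0022, 0.0077, 0, 0, 0, 0, -0.05, 0.0043, 0.0154, 0, 0, 0, 0, -0.05, 0.0065, 0.0231, 0, 0, 0, 0, -0.05, 0.0086, 0.0308, 0, 0, 0, 0, -0.05, 0.0086, 0.0308, 0, 0, 0, 0])

```text
t: 6.1
position: [0.5538, 0.0114, 0.0525]
eef_rot: [2.505, 1.893, -0.002]
contact_force: [-1.4, -4.2, 6.9]
opening: 0.0446
```

```bash
python3 - <<'E'
from h import *
s=status.observe(); p=np.r_[s['position'],s['eef_rot']];print(s['t'],p,s['contact_force'],cell(p[:3]))
np.save('p4.npy',p)
im=imaging.capture("wrist");cv2.imwrite("pics/w4.png",im[:,:,::-1])
E
```

```text
6.1 [ 5.53807758e-01  1.13589705e-02  5.25460395e-02  2.50504756e+00
  1.89288376e+00 -1.67246900e-03] [-1.3987404  -4.20171441  6.90803024] [[  0.34716969 -37.53904216]]
```

View pics/w4.png

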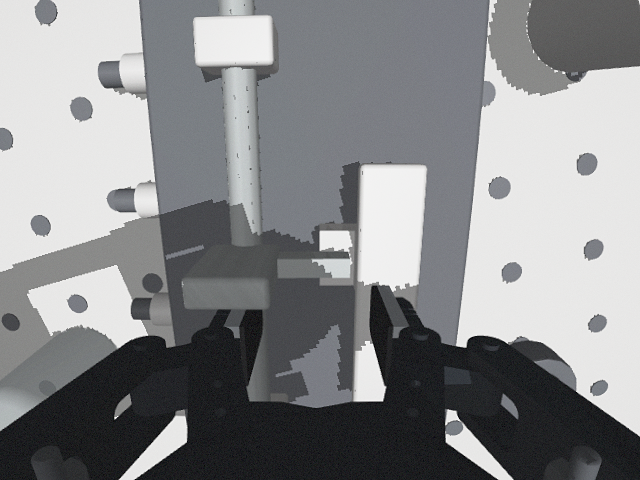

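The tab is now over the tooth (tab row ~267, tooth ~238–280), so it is passing, and the force is steady. Continuing.

Emit:
carry_out(increments=[-0.05, 0.0022, 0.0077, 0, 0, 0, 0, -0.05, 0.0043, 0.0154, 0, 0, 0, 0, -0.05, 0.0065, 0.0231, 0, 0, 0, 0, -0.05, 0.0086, 0.0308, 0, 0, 0, 0, -0.05, 0.0086, 0.0308, 0, 0, 0, 0])

```text
t: 6.78
position: [0.5581, 0.0268, 0.0526]
eef_rot: [2.505, 1.893, -0.002]
contact_force: [-0.7, -4.4, 6.6]
opening: 0.0447
```

Emit:
carry_out(increments=[-0.05, 0.001, 0.0036, 0, 0, 0, 0, -0.05, 0.001, 0.0036, 0, 0, 0, 0])

```text
t: 7.02
position: [0.5585, 0.0283, 0.0525]
eef_rot: [2.505, 1.893, -0.002]
contact_force: [-1.7, -5.6, 6.9]
opening: 0.0449
```

Emit:
carry_out(increments=[-0.05, 0.001, 0.0036, 0, 0, 0, 0, -0.05, 0.001, 0.0036, 0, 0, 0, 0])

```text
t: 7.28
position: [0.5591, 0.03, 0.0525]
eef_rot: [2.505, 1.893, -0.002]
contact_force: [-0.1, -5.4, 5.8]
opening: 0.0446
```

Emit:
carry_out(increments=[-0.05, 0.0005, 0.0018, 0, 0, 0, 0, -0.05, 0.0005, 0.0018, 0, 0, 0, 0])

```text
t: 7.52
position: [0.5592, 0.0308, 0.0525]
eef_rot: [2.505, 1.893, -0.002]
contact_force: [-1.4, -6.0, 6.5]
opening: 0.0447
```

Emit:
carry_out(increments=[-0.05, 0.0005, 0.0018, 0, 0, 0, 0, -0.05, 0.0005, 0.0018, 0, 0, 0, 0])

```text
t: 7.78
position: [0.5594, 0.0315, 0.0525]
eef_rot: [2.504, 1.893, -0.003]
contact_force: [-1.5, -6.5, 7.6]
opening: 0.0448
```

Emit:
carry_out(increments=[-0.05, 0.0005, 0.0018, 0, 0, 0, 0, -0.05, 0.0005, 0.0018, 0, 0, 0, 0])

```text
t: 8.02
position: [0.5594, 0.0315, 0.0525]
eef_rot: [2.503, 1.894, -0.005]
contact_force: [-1.9, -9.9, 7.2]
opening: 0.0449
```

Emit:
carry_out(increments=[-0.05, 0.0005, 0.0019, 0, 0, 0, 0, -0.05, 0.0005, 0.0019, 0, 0, 0, 0])

```text
t: 8.28
position: [0.5594, 0.0316, 0.0525]
eef_rot: [2.501, 1.894, -0.007]
contact_force: [-2.7, -13.7, 8.3]
opening: 0.0449
```

```bash
python3 - <<'E'
from h import *
s=status.observe(); p=np.r_[s['position'],s['eef_rot']];print(s['t'],p,s['contact_force'],cell(p[:3]))
np.save('p5.npy',p)
im=imaging.capture("wrist");cv2.imwrite("pics/w5.png",im[:,:,::-1])
E
```

```text
8.275 [ 0.55943211  0.03158532  0.05254     2.50115279  1.89420253 -0.0074586 ] [ -2.68038673 -13.74961647   8.34443539] [[  0.3067483  -16.54530518]]
```

View pics/w5.png

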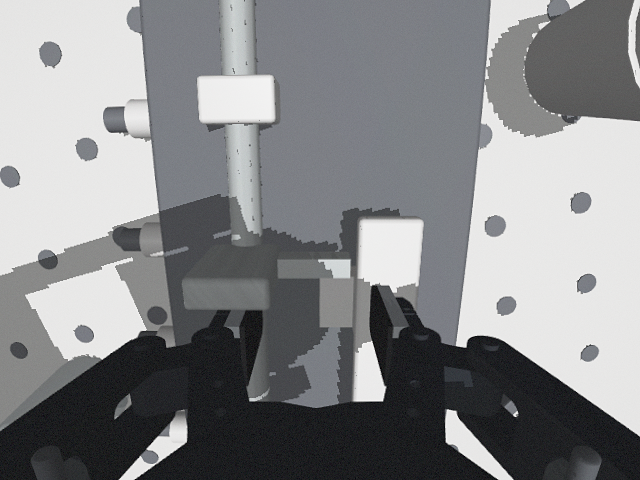

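The bolt is at its stop: TCP advance halted, push force rose from 6 to 14 N, implied lug face y ≈ -5.5 against -6 nominal, and the tab is past the tooth. I'll back off the lug a little, then lift straight up.

Emit:
carry_out(increments=[-0.05, -0.0015, -0.0055, 0, 0, 0, 0, -0.05, -0.0035, -0.0125, 0, 0, 0, 0, -0.05, -0.0035, -0.0125, 0, 0, 0, 0])

```text
t: 8.7
position: [0.5592, 0.0294, 0.0528]
eef_rot: [2.507, 1.892, 0.004]
contact_force: [0.1, 1.6, 6.1]
opening: 0.0451
```

Emit:
carry_out(increments=[-0.05, 0, 0, 0.012, 0, 0, 0, -0.05, 0, 0, 0.024, 0, 0, 0, -0.05, 0, 0, 0.036, 0, 0, 0, -0.05, 0, 0, 0.07, 0, 0, 0, -0.05, 0, 0, 0.12, 0, 0, 0])

```text
t: 9.32
position: [0.5566, 0.0285, 0.1116]
eef_rot: [-2.505, -1.891, 0.006]
contact_force: [-0.0, -0.6, -0.9]
opening: 0.0446
```

Emit:
carry_out(increments=[-0.05, 0, 0, 0.08, 0, 0, 0, -0.05, 0, 0, 0.16, 0, 0, 0, -0.05, -0.08, -0.1, 0.2, 0, 0, 0, -0.05, -0.16, -0.2, 0.2, 0, 0, 0, -0.05, -0.22, -0.3, 0.2, 0, 0, 0])

```text
t: 9.95
position: [0.4468, -0.1207, 0.2122]
eef_rot: [-2.505, -1.894, 0.002]
contact_force: [-0.3, -0.8, -0.5]
opening: 0.0453
```

```bash
python3 - <<'E'
from h import *
s=status.observe(); p=np.r_[s['position'],s['eef_rot']];print(s['t'],p,s['contact_force'])
np.save('p6.npy',p)
for n in("wrist","scene","top"):
    im=imaging.capture(n)[:,:,::-1];cv2.imwrite(f"pics/{n}6.png",im)
    if n!="wrist":
        y,x=(165,205) if n=="scene" else (180,200)
        cv2.imwrite(f"pics/{n}6c.png",cv2.resize(im[y:y+170,x:x+240],None,fx=3.3,fy=3.3,interpolation=2))
E
```

```text
9.95 [ 4.46838331e-01 -1.20663477e-01  2.12180820e-01 -2.50532058e+00
 -1.89411246e+00  2.35540238e-03] [-0.27499763 -0.76000081 -0.4504387 ]
```

View pics/scene6c.png

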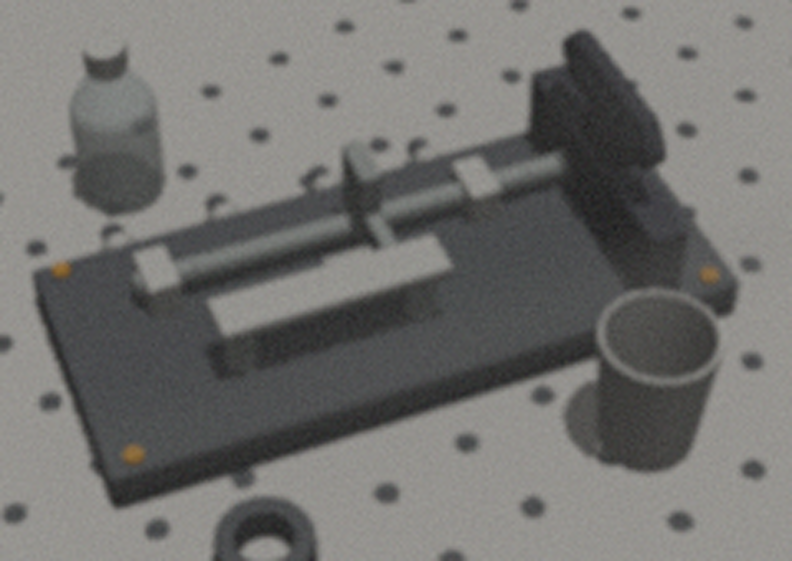

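View pics/top6c.png

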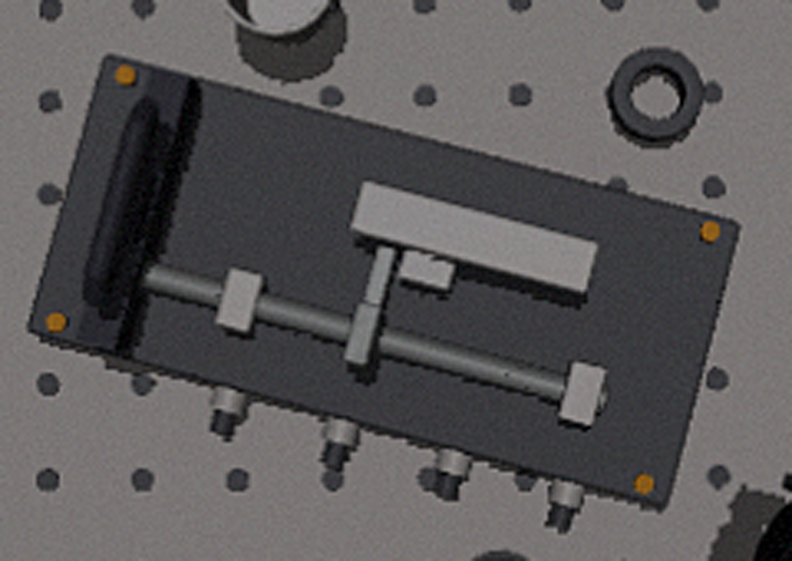

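View pics/wrist6.png

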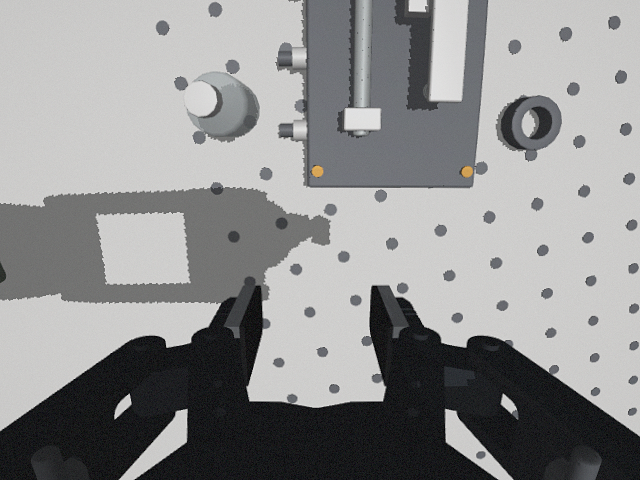

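The top view shows the lug moved 24.7 px, about 40.6 mm. The tooth is up behind the tab, the bar pixels match the start, and the bystanders haven't moved. I'll do a quick numeric check, let the arm settle, and hand in.

Emit:
carry_out(increments=[-0.05, 0, 0, 0, 0, 0, 0, -0.05, 0, 0, 0, 0, 0, 0, -0.05, 0, 0, 0, 0, 0, 0, -0.05, 0, 0, 0, 0, 0, 0])

```text
t: 10.6
position: [0.4495, -0.1191, 0.2122]
eef_rot: [-2.506, -1.894, 0.0]
contact_force: [-0.4, -0.8, -0.1]
opening: 0.045
```

```bash
python3 - <<'E'
from h import *
for n,rs in(("top",[("bar",230,265,300,385),("nut+",190,225,380,415),("beaker",150,200,262,305),("bottle",345,385,332,372)]),("scene",[("bar",235,275,265,345),("bottle",175,230,222,258),("beaker",250,310,380,425),("nut",312,350,265,305)])):
    a=cv2.imread(f"pics/{n}0.png",0).astype(np.float32);b=cv2.imread(f"pics/{n}6.png",0).astype(np.float32)
    for k,y,Y,x,X in rs: print(n,k,np.round(cv2.phaseCorrelate(a[y:Y,x:X],b[y:Y,x:X])[0],2),round(float(abs(a-b)[y:Y,x:X].mean()),1))
print(abs(status.observe()['qvel']).max(),status.observe()['t'])
print(job.job_done())
E
```

```text
top bar [0.18 0.08] 9.2
top nut+ [-0.15 -0.04] 6.9
top beaker [0.52 0.03] 6.9
top bottle [0.04 0.01] 7.4
scene bar [-0.14 -0.08] 5.4
scene bottle [ 0.05 -0.08] 3.7
scene beaker [0.54 0.04] 3.6
scene nut [-0.06  0.1 ] 3.9
0.006891190671374769 10.6
the job is handed in; nothing more can be done
None
```

The wafer holder is bolted in, and I handed the job in at 10.6 s of the 48 s allowed. One fingertip held the catch about 9.5 mm down while the other pushed the lug. I then backed off the lug, lifted clear and moved the arm away.

**Bolt:** at the end it stopped moving while the push rose from about 6 to 14 N. The top view shows about 40.6 mm of travel, against 40 mm at the stop.

**Catch:** the tooth stands up behind the tab, and the bar is back within 0.2 px of where it started in both views.

**Bystanders:** the bottle and ring nut have not moved (0.2 px or less). For the beaker, the shift measure gave 0.5 px in both views. The before-and-after pictures differ no more there than around the bottle and nut, and the arm never came near it, so I take that as noise.

**Force:** the largest reading was about 16 N, at the bolt's stop, well under the limits.

**Disagreement:** the scene camera put the cell about 5 mm from where the top camera did. The wrist camera agreed with the top camera to within 1–2 mm, so I used the top camera's position.

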